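# Tidy the worktop: sort seasonings and produce

## Task

Tidy the worktop: stand the two small spice jars upright in the two-bay wooden rack, one in each bay, stand the salt shaker upright in the round wooden coaster, and lay the lemon and the garlic together on the bottom of the white dish. Leave the food tin and the pepper mill standing where they are.

Things in the scene. Friction and masses are not known exactly. Their poses are not given: they have to be found in the camera images.
- jar_a_mid (a point): centre (half-way up) of a small round glass spice jar with reddish-brown contents and a pale wooden lid, standing upright, 45 mm across and 53 mm high; z is its axis, upward. It can be gripped anywhere round its sides, best near the lid (the upper 15 mm). Goes in either bay of the rack.
- jar_b_mid (a point): centre (half-way up) of the other small round glass spice jar, with grey-green contents and a pale wooden lid, standing upright, 45 mm across and 52 mm high; z is its axis, upward. Goes in the other bay of the rack.
- salt_mid (a point): centre (half-way up) of the glass salt shaker with a steel cap, standing upright, 81 mm high; the round body is 45 mm across up to 60 mm from its underside, the cap above 37 mm; z is its axis, upward.
- lemon_mid (a point): centre of a lemon lying on its side, 78 mm long along its own x axis (level), 55 mm wide along its own y axis, 56 mm high; grip it across the y axis.
- garlic_mid (a point): centre (half-way up) of a garlic bulb standing on its root, about 60 mm across at its widest (a little below the middle) and 59 mm high with the stalk at the top; z is its axis, upward.
- spice_rack: wooden rack, fixed to the worktop, an open tray 76 mm (x) by 146 mm (y) and 22 mm high with a dividing wall across the middle, so that it has two bays side by side along its y axis. Origin: centre of its underside. Each bay is 64 mm by 64 mm inside, its centre 35 mm from the origin along +y or -y; walls 6 mm thick, floor 6 mm thick.
- produce_dish: white ceramic dish, rectangular, fixed to the worktop, open at the top, without divisions, 124 mm (x) by 192 mm (y) outside and 36 mm high. Origin: centre of its underside. Walls and floor 6 mm thick, so 112 mm by 180 mm inside.
- salt_coaster: round dark wooden coaster with a raised rim, fixed to the worktop, 78 mm across and 20 mm high. Origin: centre of its underside. Recess 68 mm across, floor 5 mm thick.
- tin_mid (a point): centre of an unopened round food tin, 75 mm across and 58 mm high, standing among the things to be sorted; a bystander that stays where it is.
- mill_mid (a point): centre (half-way up) of a wooden pepper mill, 58 mm across and 170 mm high, standing at the back, in front of the tall steel caddy; a bystander that stays where it is.
Not all that is in view belongs to the job. Of the things like the part that bears lemon_mid, leave any that is purple or turquoise; of the rest the smaller one is meant.

How it is judged:
By the outcome, as a careful person would: the job done as asked, in the order asked, and still so for the second after the job is handed in, with the robot touching nothing.
It also fails if it takes over 138 s, if anything falls off the work surface, if the arm or the gripper's body presses on something with over 40 N, if the wrist force passes 120 N, or if a joint passes its speed limit or range.

## Robot

A 6-joint arm with a two-finger parallel gripper is mounted at the origin on a cart in front of the work surface, level with it; the furniture and walls round the work are solid. World frame = base frame: x ahead of the robot, y to its left, z up, the work surface at z = 0. Lengths are in mm, angles in rad, forces in N, time in s.
With the tool pointing down it reaches from about 350 to 775 mm from the base axis. Payload 7.3 kg.
Tool frame: the origin (TCP) lies between the finger pads; the fingertips stand 25 mm ahead of it and the grasp point (between the pads) lies 6 mm ahead of it; z points along the fingers, y is the line along which they close (so a half turn about z gives the same grasp; the last joint's range is limited). The gripper opens to 92 mm and grips with 3 to 60 N. Pads are 19 mm wide; open, the fingers measure 130 mm over their backs; the gripper's body (75 mm by 190 mm) begins 47 mm behind the grasp point.
Start: joints at [-1.439, 0.342, 1.524, -0, 1.275, -0.146], TCP at [143.998, -504.883, 251.741] pointing down, gripper open.
Joint ranges: [-2.53, 2.53], [-0.77, 2.02], [0.04, 2.7], [-1, 4.14], [0.28, 2.66], [-3.11, 3.11]. Speed limits (rad/s): [2.57, 2.57, 3.14, 3.14, 3.14, 3.14].

## Interface

Orientations are given as [roll, pitch, yaw] about the fixed x, y, z axes, in that order (R = Rz(yaw) Ry(pitch) Rx(roll)).
In Python, from plant import bot gives the robot as it stands.
- The arm moves only by the tool play_rows, never from a script. Its argument "commands" is a list of rows, each an object of numbers: "x", "y", "z": the shift along the tool's x, y, z in m; "twist": the turn about the tool's z in degrees. In form: [{"x": .., "y": .., "z": .., "twist": ..}, ...]. A call has exactly 8 rows; each row is the pose to reach, as a shift and turn from the pose commanded when the call began, along the tool's axes at that moment; what a row does not reach only later rows make up. A row lasts 1/10 s, in which the tool goes at most 50 mm and 8.59 degrees, less where a joint would pass 70% of its speed; a pose out of reach is approached as far as the arm can. A call with a gripper value outside its range is refused whole. "jaw" is the closure, from 0 (fully open) to 1 (shut), set as the call begins (left out, the last holds). The fingers move at their own pace and stop on an object; the grip force is fixed at half the most. Time passes only in rows, so rows that repeat a pose let the fingers close, or fill a call up. It gives the time, the measured TCP pose, the force, the opening and the grip force at its end, in the units of the state.
- bot.get_obs(): the state, without advancing time (a new reading comes with each control period).
- bot.capture(name): name is "scene" or "top"; returns a dict with "pixels" (384x512x3 uint8, red, green, blue), "fx", "fy", "cx", "cy" (pixels), "eye" and "rotation" of the camera in the world. Camera axes: x right, y down, z forward; pixel columns grow to the right and rows downward; lengths in mm; the calibration is good to about 2 mm. A picture is of the moment at which its call begins. There is no depth.
- bot.close_job(): hands the job in; it is judged then, once.
The state is a dict: "time": time; "joint_positions": joint angles; "dq": joint speeds; "tau": joint torques, N m; "tool_pos": TCP position; "tcp_rot": TCP orientation; "contact_force": force on the tool from outside, world axes, zero at the start; "moment": the same for the moment, N m; "grip_width": finger opening in mm; "finger_force": force on a finger pad.
Only numpy, scipy, OpenCV 4.12 (cv2) and the standard library are available. Lean on these libraries where they do the work, as an engineer would, in place of code of your own. Each camera call takes 0.05 s, during which the arm holds its last target. There are 200 camera calls.

## Working session

There is one attempt and no reset: what is moved stays moved. The work goes in short steps, Python scripts to look and compute and a tool call to move; the robot and the scene stay as the last step left them, time stands still between calls to the robot, and variables do not carry over. Pictures are saved under pics/ and viewed, at most 14 in all, crops included, and the job is handed in when it is done.

Besides the shell and the picture viewer there is one more tool, called after "Request:" by a JSON object that holds its "api" and its "payload". play_rows: Moves the arm, as the interface text tells. Its arguments: {"type":"object","properties":{"commands":{"type":"array"},"jaw":{"type":"number"}},"required":["commands"]}

```bash
ls; mkdir -p pics; cat > h.py <<'E'
import numpy as np, cv2, sys
from plant import bot
def snap(cam,name,crop=None,scale=1):
    c=bot.capture(cam); np.savez(f'pics/{name}.npz',**{k:np.array(v) for k,v in c.items()})
    save(name,crop,scale)
    return c
def save(name,crop=None,scale=1,out=None):
    p=np.load(f'pics/{name}.npz')['pixels'][:,:,::-1]
    if crop: u0,v0,u1,v1=crop; p=p[v0:v1,u0:u1]
    cv2.imwrite(f'pics/{out or name}.png',cv2.resize(p,None,fx=scale,fy=scale,interpolation=cv2.INTER_CUBIC))
def ray(name,u,v,z):
    c=np.load(f'pics/{name}.npz'); d=c['rotation']@np.array([(u-c['cx'])/c['fx'],(v-c['cy'])/c['fy'],1])
    e=c['eye']; return e+d*(z-e[2])/d[2]
def proj(name,P):
    c=np.load(f'pics/{name}.npz'); q=c['rotation'].T@(np.array(P,float)-c['eye']); return q[0]/q[2]*c['fx']+c['cx'],q[1]/q[2]*c['fy']+c['cy']
E
python3 - <<'E'
from h import *
for n in ('scene','top'):
    c=snap(n,n+'0',scale=1.5); print(n,c['fx'],c['fy'],c['cx'],c['cy'],np.round(c['eye']),np.round(c['rotation'],3).tolist())
o=bot.get_obs(); print({k:np.round(v,3).tolist() for k,v in o.items()})
E
```

```text
pics
scene 453.1447332558326 453.1447332558326 255.51800422267766 188.02274178337595 [-221.  504. 1088.] [-2.407, -0.001, -2.214]
top 449.02499728855156 449.02499728855156 259.1021883637544 192.18279633047592 [ 237.   -6. 1425.] [-2.938, 0.003, -1.595]
{'time': 0.1, 'joint_positions': [-1.439, 0.343, 1.525, 0.0, 1.275, -0.146], 'dq': [0.001, -0.003, -0.003, 0.0, -0.002, -0.0], 'tau': [0.002, -43.2, -24.47, 0.072, 0.053, -0.0], 'tool_pos': [143.977, -504.528, 251.108], 'tcp_rot': [-3.14, -0.0, 0.278], 'contact_force': [-0.655, 0.256, -0.016], 'moment': [-0.028, 0.063, -0.032], 'finger_force': 0.0, 'grip_width': 92.066}
```

```bash
sed -i "s/c\['rotation'\]/Rt(c)/g" h.py; cat >> h.py <<'E'
from scipy.spatial.transform import Rotation as Ro
def Rt(c): return Ro.from_euler('xyz',c['rotation']).as_matrix()
E
python3 - <<'E'
from h import *
print(ray('top0',256,192,0),proj('top0',[144,-505,251]),proj('scene0',[144,-505,251]))
E
```

```text
[531.68036254   0.76736563   0.        ] (np.float64(459.105527820971), np.float64(317.4319837712302)) (np.float64(473.18448779498715), np.float64(149.36261258716732))
```

View pics/top0.png

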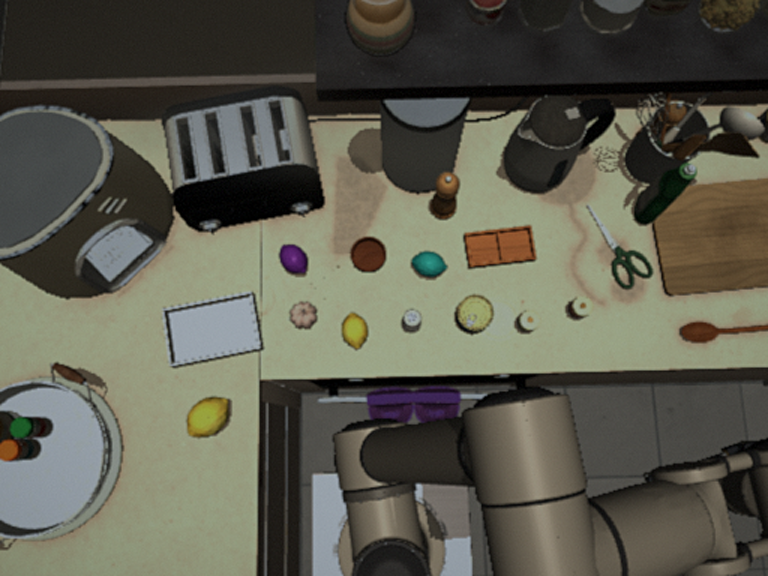

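View pics/scene0.png

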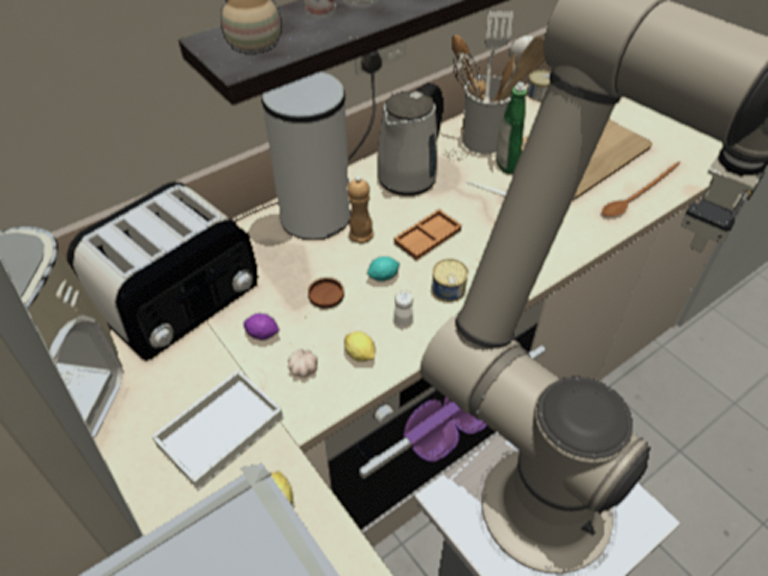

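The first pictures show, in top view pixels (x1.5): jars at (527,322) and (578,308), salt at (412,321), tin at (475,314), small lemon at (355,330), big lemon at (208,417), garlic at (303,315), dish at (213,330), coaster at (368,254), rack at (500,247) and mill at (445,195).
There are four lemon-like things: purple (293,260), turquoise (428,264), yellow (355,330) and larger yellow (208,417). The one meant is the smaller yellow at (355,330). I'll confirm that in an enlarged crop.

```bash
python3 - <<'E'
from h import *
save('top0',(100,145,260,265),5,'cA'); save('top0',(225,110,405,235),4.4,'cB')
E
```

```text
(no output)
```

View pics/cA.png

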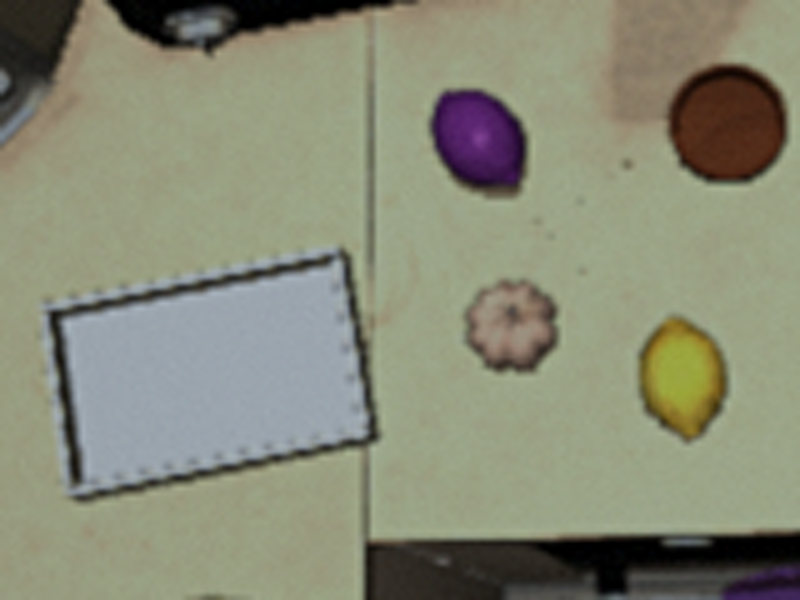

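View pics/cB.png

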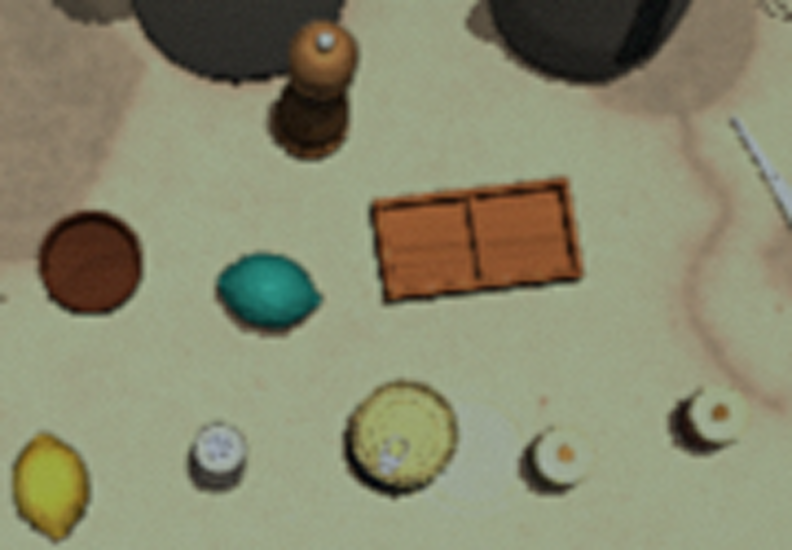

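The crop confirms that the lemon at crop (683,378) is the small yellow one, about 77 mm long. Next I'll turn the pixels into positions.

```bash
python3 - <<'E'
from h import *
A=lambda u,v,z: ray('top0',100+u/5-.4,145+v/5-.4,z)
B=lambda u,v,z: ray('top0',225+u/4.4-.39,110+v/4.4-.39,z)
r=lambda n,p: print(n,np.round(p[:2],1), 'R',round(float(np.hypot(*p[:2]))))
r('lemon',A(683,378,28)); a=A(676,317,28)-A(689,440,28); print('len',np.hypot(*a[:2]),'ang',np.degrees(np.arctan2(a[1],a[0])))
r('garlic',A(512,326,27))
def quad(n,P):
    P=np.array(P); r(n,P.mean(0))
    e=[P[1]-P[0],P[2]-P[1],P[2]-P[3],P[3]-P[0]]; print([ (round(float(np.hypot(*x[:2]))),round(float(np.degrees(np.arctan2(x[1],x[0]))),1)) for x in e])
quad('dish',[A(*p,36) for p in [(45,303),(343,248),(377,438),(75,497)]])
quad('rack',[B(*p,22) for p in [(371,201),(568,178),(582,278),(386,303)]])
r('coaster',A(728,123,20)); r('salt',B(218,448,81)); r('jarL',B(562,457,53)); r('jarR',B(717,417,52)); r('tin',B(404,436,58))
print('w',np.hypot(*(B(535,457,53)-B(590,457,53))[:2]))
r('mill',B(324,42,170)); r('tealL',B(270,292,28));r('purple',A(480,140,28))
# check with scene camera: predicted pixels (x1.5)
for n,p in dict(lemon=A(683,378,28),garlic=A(512,326,27),salt=B(218,448,81),coaster=A(728,123,20),tin=B(404,436,58)).items(): print(n,np.round(np.array(proj('scene0',p))*1.5))
E
```

```text
lemon [437.1  64.8] R 442
len 78.31362354603269 ang 5.1673247036875
garlic [473.  172.3] R 503
dish [448.  359.6] R 575
[(189, -80.7), (123, -169.2), (189, -80.3), (125, -169.0)]
rack [ 612.9 -250.1] R 662
[(147, -84.6), (76, -176.2), (145, -84.0), (78, -174.6)]
coaster [603.6  33.8] R 605
salt [453.5 -53.2] R 457
jarL [ 445.5 -295.3] R 535
jarR [ 471.4 -406.6] R 623
tin [ 462.4 -184.6] R 498
w 38.57573950523542
mill [ 712.9 -129.9] R 725
tealL [575.8 -96.5] R 584
purple [594.3 192.8] R 625
lemon [360. 346.]
garlic [303. 362.]
salt [404. 296.]
coaster [326. 290.]
tin [451. 272.]
```

```bash
python3 - <<'E'
from h import *
B=lambda u,v,z: ray('top0',225+u/4.4-.39,110+v/4.4-.39,z)
for z in (0,100,200): print(z,[np.round(B(*p,z)[:2]) for p in [(580,82),(500,30),(240,80)]])
E
```

```text
0 [array([ 740., -339.]), array([ 784., -281.]), array([749., -82.])]
100 [array([ 705., -316.]), array([ 745., -262.]), array([713., -76.])]
200 [array([ 670., -293.]), array([ 707., -243.]), array([677., -71.])]
```

Request:
{"api": "play_rows", "payload": {"commands": [{"x":0.04,"y":0,"z":0.0,"twist":-8},{"x":0.08,"y":0,"z":0.01,"twist":-16},{"x":0.12,"y":-0.002,"z":0.02,"twist":-24},{"x":0.17,"y":-0.003,"z":0.03,"twist":-32},{"x":0.22,"y":-0.004,"z":0.04,"twist":-40},{"x":0.26,"y":-0.004,"z":0.05,"twist":-48},{"x":0.3,"y":-0.004,"z":0.052,"twist":-56},{"x":0.341,"y":-0.0045,"z":0.052,"twist":-64}], "jaw": 0}}

```text
time: 0.9
tool_pos: [471.9, -405.9, 198.5]
tcp_rot: [-3.14, -0.001, 1.401]
contact_force: [0.1, -0.9, -0.1]
grip_width: 91.6
finger_force: 0.0
```

Request:
{"api": "play_rows", "payload": {"commands": [{"x":0,"y":0,"z":0.02,"twist":-6},{"x":0,"y":0,"z":0.045,"twist":-10},{"x":0,"y":0,"z":0.07,"twist":-10},{"x":0,"y":0,"z":0.095,"twist":-10},{"x":0,"y":0,"z":0.12,"twist":-10},{"x":0,"y":0,"z":0.14,"twist":-10},{"x":0,"y":0,"z":0.152,"twist":-10},{"x":0,"y":0,"z":0.152,"twist":-10}]}}

```text
time: 1.7
tool_pos: [469.9, -406.2, 45.8]
tcp_rot: [-3.139, -0.003, 1.569]
contact_force: [-0.2, 0.5, -0.5]
grip_width: 91.8
finger_force: 0.0
```

Request:
{"api": "play_rows", "payload": {"commands": [{"x":0,"y":0,"z":0,"twist":0},{"x":0,"y":0,"z":0,"twist":0},{"x":0,"y":0,"z":0,"twist":0},{"x":0,"y":0,"z":0,"twist":0},{"x":0,"y":0,"z":0,"twist":0},{"x":0,"y":0,"z":0,"twist":0},{"x":0,"y":0,"z":0,"twist":0},{"x":0,"y":0,"z":0,"twist":0}], "jaw": 1}}

```text
time: 2.5
tool_pos: [471.0, -407.2, 48.1]
tcp_rot: [3.141, 0.001, 1.569]
contact_force: [1.1, -0.0, 2.4]
grip_width: 44.2
finger_force: 30.0
```

Request:
{"api": "play_rows", "payload": {"commands": [{"x":0,"y":0,"z":-0.01,"twist":0},{"x":0,"y":0,"z":-0.03,"twist":0},{"x":0,"y":0,"z":-0.055,"twist":0},{"x":0.005,"y":0.005,"z":-0.08,"twist":0},{"x":0.02,"y":0.024,"z":-0.095,"twist":0},{"x":0.04,"y":0.047,"z":-0.1,"twist":0},{"x":0.06,"y":0.071,"z":-0.1,"twist":0},{"x":0.08,"y":0.095,"z":-0.1,"twist":0}]}}

```text
time: 3.3
tool_pos: [566.4, -326.5, 148.6]
tcp_rot: [3.142, 0.0, 1.569]
contact_force: [0.1, -0.2, -1.9]
grip_width: 44.0
finger_force: 30.0
```

Request:
{"api": "play_rows", "payload": {"commands": [{"x":0.017,"y":0.02,"z":0,"twist":0},{"x":0.032,"y":0.038,"z":0,"twist":0},{"x":0.042,"y":0.05,"z":0,"twist":0},{"x":0.042,"y":0.05,"z":0,"twist":0},{"x":0.042,"y":0.05,"z":0.02,"twist":0},{"x":0.042,"y":0.05,"z":0.04,"twist":0},{"x":0.042,"y":0.05,"z":0.05,"twist":0},{"x":0.042,"y":0.05,"z":0.05,"twist":0}]}}

```text
time: 4.1
tool_pos: [614.3, -285.6, 96.1]
tcp_rot: [-3.138, -0.002, 1.568]
contact_force: [-0.9, -0.4, -0.1]
grip_width: 44.0
finger_force: 30.0
```

```bash
python3 - <<'E'
from h import *
o=bot.get_obs(); print(o['tool_pos'],o['contact_force'],o['grip_width'])
snap('scene','s1',(150,90,400,280),3.15)
E
```

```text
[ 614.33991983 -285.61756084   96.0710341 ] [-0.89337632 -0.35071007 -0.08910853] 44.023937040308255
```

View pics/s1.png

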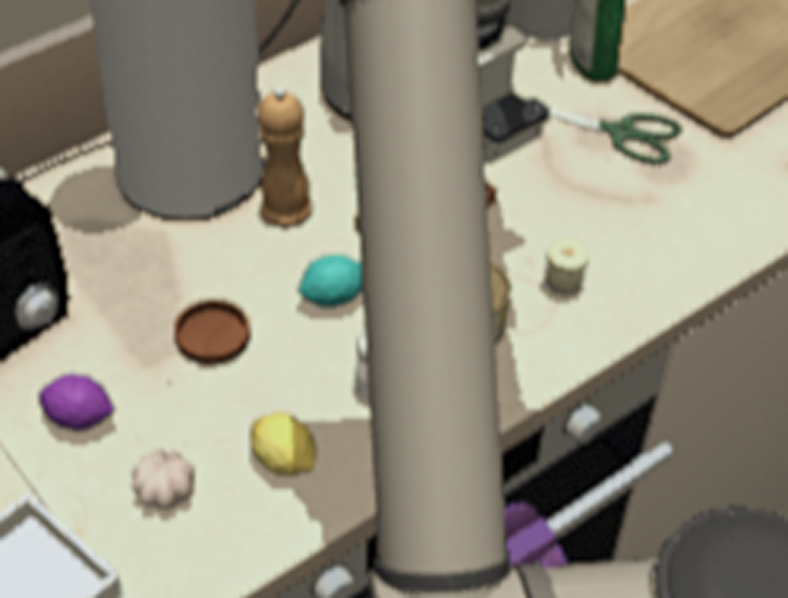

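The arm hides the rack in this view, and the grey-green jar stands at crop (567,262). I'll lower by the numbers.

Request:
{"api": "play_rows", "payload": {"commands": [{"x":0,"y":0,"z":0.01,"twist":0},{"x":0,"y":0,"z":0.02,"twist":0},{"x":0,"y":0,"z":0.028,"twist":0},{"x":0,"y":0,"z":0.035,"twist":0},{"x":0,"y":0,"z":0.04,"twist":0},{"x":0,"y":0,"z":0.042,"twist":0},{"x":0,"y":0,"z":0.043,"twist":0},{"x":0,"y":0,"z":0.043,"twist":0}]}}

```text
time: 4.95
tool_pos: [616.0, -285.3, 54.9]
tcp_rot: [3.141, 0.0, 1.569]
contact_force: [-0.5, 0.9, -1.0]
grip_width: 44.2
finger_force: 30.0
```

```bash
python3 - <<'E'
from h import *
o=bot.get_obs(); print(o['tool_pos'],o['contact_force'],o['grip_width'])
print((np.array(proj('s1',[445.5,-295.3,53]))-[150,90])*3.15, ray('s1',150+567/3.15,90+254/3.15,53))
E
```

```text
[ 616.00182879 -285.30735516   54.85140956] [-0.47466659  0.87632769 -1.00472255] 44.15970812088899
[567.77345366 252.05525321] [ 443.94964052 -292.77805199   53.        ]
```

Request:
{"api": "play_rows", "payload": {"commands": [{"x":0,"y":0,"z":0.001,"twist":0},{"x":0,"y":0,"z":0.001,"twist":0},{"x":0,"y":0,"z":0.001,"twist":0},{"x":0,"y":0,"z":0.001,"twist":0},{"x":0,"y":0,"z":0.001,"twist":0},{"x":0,"y":0,"z":-0.01,"twist":0},{"x":0,"y":0,"z":-0.04,"twist":0},{"x":0,"y":0,"z":-0.08,"twist":0}], "jaw": 0}}

```text
time: 5.75
tool_pos: [614.9, -284.7, 134.3]
tcp_rot: [-3.138, -0.002, 1.569]
contact_force: [0.1, -0.8, 1.3]
grip_width: 92.0
finger_force: 0.0
```

Request:
{"api": "play_rows", "payload": {"commands": [{"x":-0.002,"y":-0.03,"z":0,"twist":0},{"x":-0.004,"y":-0.07,"z":0,"twist":0},{"x":-0.006,"y":-0.11,"z":0,"twist":0},{"x":-0.008,"y":-0.15,"z":0,"twist":0},{"x":-0.009,"y":-0.171,"z":0.005,"twist":0},{"x":-0.009,"y":-0.171,"z":0.03,"twist":0},{"x":-0.009,"y":-0.171,"z":0.055,"twist":0},{"x":-0.009,"y":-0.171,"z":0.075,"twist":0}]}}

```text
time: 6.55
tool_pos: [444.8, -294.3, 59.8]
tcp_rot: [3.141, 0.001, 1.569]
contact_force: [-0.1, -1.3, 0.0]
grip_width: 91.9
finger_force: 0.0
```

Request:
{"api": "play_rows", "payload": {"commands": [{"x":0,"y":0,"z":0.012,"twist":0},{"x":0,"y":0,"z":0.012,"twist":0},{"x":0,"y":0,"z":0.012,"twist":0},{"x":0,"y":0,"z":0.012,"twist":0},{"x":0,"y":0,"z":0.012,"twist":0},{"x":0,"y":0,"z":0.012,"twist":0},{"x":0,"y":0,"z":0.012,"twist":0},{"x":0,"y":0,"z":0.012,"twist":0}], "jaw": 1}}

```text
time: 7.35
tool_pos: [445.4, -294.4, 48.4]
tcp_rot: [3.14, 0.001, 1.569]
contact_force: [1.3, 0.3, 5.3]
grip_width: 44.3
finger_force: 30.0
```

```bash
python3 - <<'E'
from h import *
o=bot.get_obs(); print(o['tool_pos'],o['contact_force'],o['grip_width'])
snap('top','t1',(225,110,405,235),4.4)
E
```

```text
[ 445.44276364 -294.35075247   48.40167742] [1.31758953 0.26962831 5.25681146] 44.27819428236594
```

View pics/t1.png

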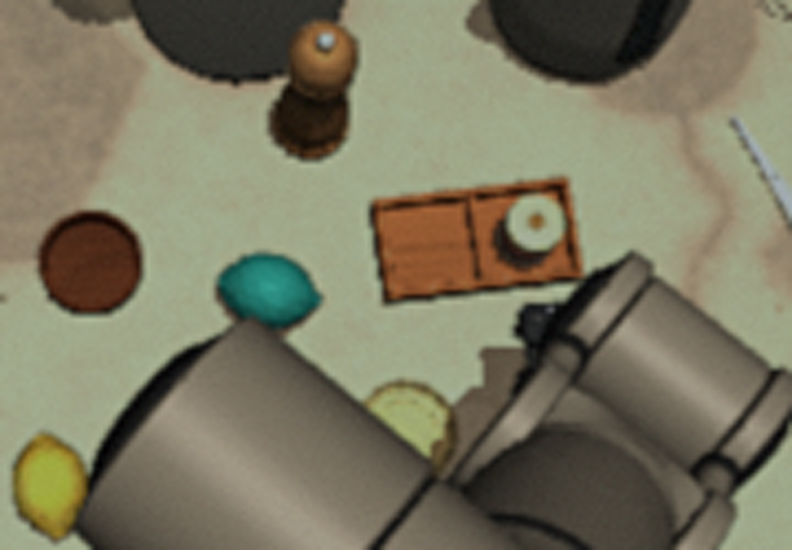

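The first jar stands upright in the right bay (crop 530,225), and the tin and mill have not moved. The second jar is gripped, so it goes to the left bay.

Request:
{"api": "play_rows", "payload": {"commands": [{"x":0,"y":0,"z":-0.01,"twist":0},{"x":0,"y":0,"z":-0.03,"twist":0},{"x":0,"y":0,"z":-0.055,"twist":0},{"x":0.003,"y":0.006,"z":-0.08,"twist":0},{"x":0.012,"y":0.025,"z":-0.095,"twist":0},{"x":0.024,"y":0.05,"z":-0.1,"twist":0},{"x":0.036,"y":0.075,"z":-0.1,"twist":0},{"x":0.048,"y":0.1,"z":-0.1,"twist":0}]}}

```text
time: 8.2
tool_pos: [545.3, -245.5, 148.2]
tcp_rot: [-3.141, -0.0, 1.569]
contact_force: [0.3, -0.0, -0.8]
grip_width: 44.2
finger_force: 30.0
```

Request:
{"api": "play_rows", "payload": {"commands": [{"x":0.012,"y":0.025,"z":0,"twist":0},{"x":0.022,"y":0.045,"z":0,"twist":0},{"x":0.031,"y":0.064,"z":0,"twist":0},{"x":0.031,"y":0.064,"z":0,"twist":0},{"x":0.031,"y":0.064,"z":0.02,"twist":0},{"x":0.031,"y":0.064,"z":0.04,"twist":0},{"x":0.031,"y":0.064,"z":0.055,"twist":0},{"x":0.031,"y":0.064,"z":0.065,"twist":0}]}}

```text
time: 9.0
tool_pos: [607.5, -215.3, 81.3]
tcp_rot: [-3.139, -0.001, 1.569]
contact_force: [0.2, -0.0, -2.3]
grip_width: 44.1
finger_force: 30.0
```

Request:
{"api": "play_rows", "payload": {"commands": [{"x":0,"y":0,"z":0.01,"twist":0},{"x":0,"y":0,"z":0.018,"twist":0},{"x":0,"y":0,"z":0.023,"twist":0},{"x":0,"y":0,"z":0.026,"twist":0},{"x":0,"y":0,"z":0.027,"twist":0},{"x":0,"y":0,"z":0.028,"twist":0},{"x":0,"y":0,"z":0.028,"twist":0},{"x":0,"y":0,"z":0.028,"twist":0}]}}

```text
time: 9.8
tool_pos: [609.1, -215.3, 55.0]
tcp_rot: [3.141, 0.0, 1.569]
contact_force: [-1.5, 0.6, -2.6]
grip_width: 44.1
finger_force: 30.0
```

Request:
{"api": "play_rows", "payload": {"commands": [{"x":0,"y":0,"z":0.001,"twist":0},{"x":0,"y":0,"z":0.001,"twist":0},{"x":0,"y":0,"z":0.001,"twist":0},{"x":0,"y":0,"z":0.001,"twist":0},{"x":0,"y":0,"z":0.001,"twist":0},{"x":0,"y":0,"z":-0.01,"twist":0},{"x":0,"y":0,"z":-0.04,"twist":0},{"x":0,"y":0,"z":-0.08,"twist":0}], "jaw": 0}}

```text
time: 10.6
tool_pos: [608.0, -214.8, 134.5]
tcp_rot: [-3.138, -0.002, 1.569]
contact_force: [0.1, -0.6, 0.2]
grip_width: 92.0
finger_force: 0.0
```

Request:
{"api": "play_rows", "payload": {"commands": [{"x":0,"y":0,"z":-0.03,"twist":0},{"x":0.02,"y":-0.02,"z":-0.05,"twist":0},{"x":0.05,"y":-0.05,"z":-0.05,"twist":0},{"x":0.08,"y":-0.08,"z":-0.05,"twist":0},{"x":0.11,"y":-0.11,"z":-0.05,"twist":0},{"x":0.14,"y":-0.14,"z":-0.05,"twist":0},{"x":0.162,"y":-0.156,"z":-0.05,"twist":0},{"x":0.162,"y":-0.156,"z":-0.05,"twist":0}]}}

```text
time: 11.4
tool_pos: [451.1, -50.8, 185.7]
tcp_rot: [-3.141, -0.0, 1.572]
contact_force: [0.2, -0.1, 0.1]
grip_width: 91.7
finger_force: 0.0
```

```bash
python3 - <<'E'
from h import *
o=bot.get_obs(); print(o['tool_pos'],o['contact_force'],o['grip_width'])
snap('top','t2',(225,110,405,235),4.4)
E
```

```text
[451.14154397 -50.7505094  185.7458768 ] [ 0.22217878 -0.06900676  0.09349322] 91.6694222762073
```

View pics/t2.png

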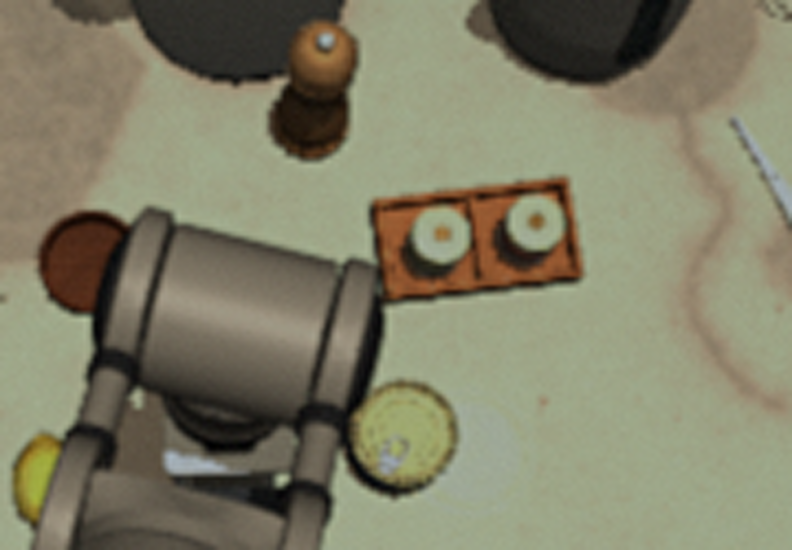

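Both jars stand in their bays (crop 440,240 and 530,225). Next is the salt.

Request:
{"api": "play_rows", "payload": {"commands": [{"x":0,"y":0,"z":0.0,"twist":0},{"x":0,"y":0,"z":0.02,"twist":0},{"x":0,"y":0,"z":0.045,"twist":0},{"x":0,"y":0,"z":0.07,"twist":0},{"x":0,"y":0,"z":0.095,"twist":0},{"x":0,"y":0,"z":0.115,"twist":0},{"x":0,"y":0,"z":0.13,"twist":0},{"x":0,"y":0,"z":0.135,"twist":0}]}}

```text
time: 12.25
tool_pos: [453.3, -53.8, 48.2]
tcp_rot: [-3.14, -0.0, 1.568]
contact_force: [-0.5, 0.0, -0.3]
grip_width: 91.7
finger_force: 0.0
```

Request:
{"api": "play_rows", "payload": {"commands": [{"x":0,"y":0,"z":0,"twist":0},{"x":0,"y":0,"z":0,"twist":0},{"x":0,"y":0,"z":0,"twist":0},{"x":0,"y":0,"z":0,"twist":0},{"x":0,"y":0,"z":0,"twist":0},{"x":0,"y":0,"z":0,"twist":0},{"x":0,"y":0,"z":0,"twist":0},{"x":0,"y":0,"z":0,"twist":0}], "jaw": 1}}

```text
time: 13.05
tool_pos: [453.6, -53.1, 50.0]
tcp_rot: [3.141, 0.0, 1.569]
contact_force: [2.4, -0.2, 3.0]
grip_width: 44.6
finger_force: 30.0
```

Request:
{"api": "play_rows", "payload": {"commands": [{"x":0,"y":0,"z":-0.01,"twist":0},{"x":0,"y":0,"z":-0.03,"twist":0},{"x":0,"y":0,"z":-0.055,"twist":0},{"x":0.003,"y":0.006,"z":-0.08,"twist":0},{"x":0.014,"y":0.025,"z":-0.095,"twist":0},{"x":0.029,"y":0.05,"z":-0.1,"twist":0},{"x":0.043,"y":0.075,"z":-0.1,"twist":0},{"x":0.058,"y":0.1,"z":-0.1,"twist":0}]}}

```text
time: 13.85
tool_pos: [553.9, 5.4, 150.5]
tcp_rot: [3.142, 0.0, 1.569]
contact_force: [0.1, -0.7, -2.4]
grip_width: 44.4
finger_force: 30.0
```

Request:
{"api": "play_rows", "payload": {"commands": [{"x":0.012,"y":0.02,"z":0,"twist":0},{"x":0.022,"y":0.038,"z":0,"twist":0},{"x":0.029,"y":0.05,"z":0,"twist":0},{"x":0.029,"y":0.05,"z":0,"twist":0},{"x":0.029,"y":0.05,"z":0.02,"twist":0},{"x":0.029,"y":0.05,"z":0.04,"twist":0},{"x":0.029,"y":0.05,"z":0.055,"twist":0},{"x":0.029,"y":0.05,"z":0.065,"twist":0}]}}

```text
time: 14.65
tool_pos: [601.9, 33.4, 83.7]
tcp_rot: [-3.139, 0.0, 1.569]
contact_force: [-0.4, 0.1, -1.2]
grip_width: 44.4
finger_force: 30.0
```

Request:
{"api": "play_rows", "payload": {"commands": [{"x":0,"y":0,"z":0.01,"twist":0},{"x":0,"y":0,"z":0.018,"twist":0},{"x":0,"y":0,"z":0.023,"twist":0},{"x":0,"y":0,"z":0.026,"twist":0},{"x":0,"y":0,"z":0.028,"twist":0},{"x":0,"y":0,"z":0.029,"twist":0},{"x":0,"y":0,"z":0.029,"twist":0},{"x":0,"y":0,"z":0.029,"twist":0}]}}

```text
time: 15.45
tool_pos: [603.5, 33.7, 56.0]
tcp_rot: [3.141, 0.0, 1.569]
contact_force: [0.3, 0.4, -1.9]
grip_width: 44.3
finger_force: 30.0
```

Request:
{"api": "play_rows", "payload": {"commands": [{"x":0,"y":0,"z":0.001,"twist":0},{"x":0,"y":0,"z":0.001,"twist":0},{"x":0,"y":0,"z":0.001,"twist":0},{"x":0,"y":0,"z":0.001,"twist":0},{"x":0,"y":0,"z":0.001,"twist":0},{"x":0,"y":0,"z":-0.01,"twist":0},{"x":0,"y":0,"z":-0.04,"twist":0},{"x":0,"y":0,"z":-0.08,"twist":0}], "jaw": 0}}

```text
time: 16.25
tool_pos: [602.2, 33.8, 135.6]
tcp_rot: [-3.138, -0.0, 1.569]
contact_force: [0.5, -0.2, 0.1]
grip_width: 91.5
finger_force: 0.0
```

Request:
{"api": "play_rows", "payload": {"commands": [{"x":0,"y":0,"z":-0.04,"twist":0},{"x":0.0,"y":0.0,"z":-0.06,"twist":8},{"x":0.005,"y":-0.03,"z":-0.06,"twist":16},{"x":0.01,"y":-0.06,"z":-0.06,"twist":24},{"x":0.015,"y":-0.09,"z":-0.06,"twist":32},{"x":0.02,"y":-0.12,"z":-0.06,"twist":40},{"x":0.027,"y":-0.15,"z":-0.06,"twist":48},{"x":0.031,"y":-0.166,"z":-0.06,"twist":56}]}}

```text
time: 17.05
tool_pos: [435.1, 65.4, 196.5]
tcp_rot: [-3.141, 0.0, 0.586]
contact_force: [0.4, -0.5, 0.4]
grip_width: 92.1
finger_force: 0.0
```

Request:
{"api": "play_rows", "payload": {"commands": [{"x":0,"y":0,"z":0,"twist":8},{"x":0,"y":0,"z":0,"twist":16},{"x":0,"y":0,"z":0,"twist":24},{"x":0,"y":0,"z":0.01,"twist":29},{"x":0,"y":0,"z":0.03,"twist":29},{"x":0,"y":0,"z":0.05,"twist":29},{"x":0,"y":0,"z":0.06,"twist":29},{"x":0,"y":0,"z":0.06,"twist":29}]}}

```text
time: 17.85
tool_pos: [436.8, 65.0, 135.2]
tcp_rot: [-3.141, 0.002, 0.086]
contact_force: [-0.1, 0.1, 0.4]
grip_width: 91.8
finger_force: 0.0
```

```bash
python3 - <<'E'
from h import *
o=bot.get_obs(); print(o['tool_pos'],o['tcp_rot'],o['joint_positions'])
snap('scene','s3',(150,90,400,280),3.15)
E
```

```text
[436.83669938  64.99705807 135.2104578 ] [-3.14147233e+00  1.88743919e-03  8.57652595e-02] [-2.60959338e-02  3.36487299e-01  1.90523079e+00 -1.16156640e-04
  9.01763643e-01  1.45900738e+00]
```

View pics/s3.png

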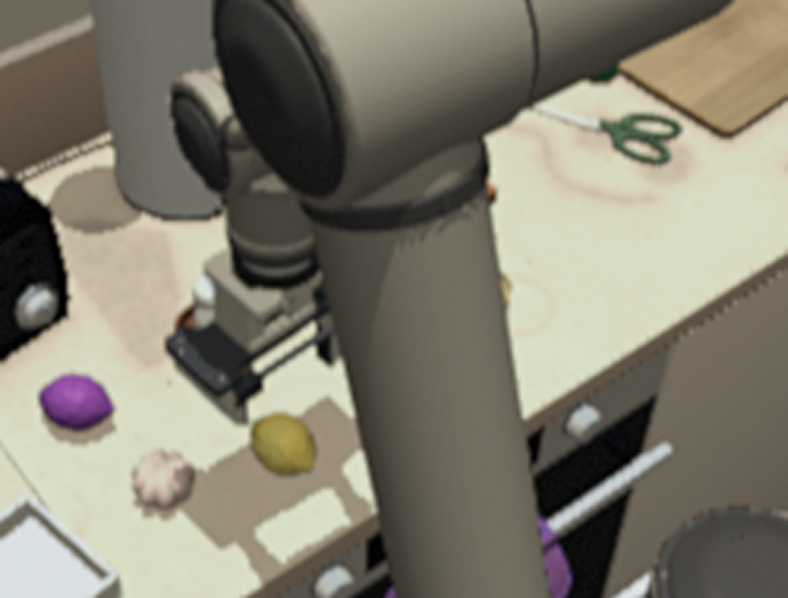

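The salt shows upright behind the gripper at crop (203,300), and the lemon is undisturbed at (283,443). Descending on it now.

Request:
{"api": "play_rows", "payload": {"commands": [{"x":0,"y":0,"z":0.01,"twist":0},{"x":0,"y":0,"z":0.03,"twist":0},{"x":0,"y":0,"z":0.05,"twist":0},{"x":0,"y":0,"z":0.07,"twist":0},{"x":0,"y":0,"z":0.085,"twist":0},{"x":0,"y":0,"z":0.096,"twist":0},{"x":0,"y":0,"z":0.101,"twist":0},{"x":0,"y":0,"z":0.101,"twist":0}]}}

```text
time: 18.7
tool_pos: [437.4, 65.0, 34.5]
tcp_rot: [3.142, 0.0, 0.086]
contact_force: [-0.1, 0.3, -0.0]
grip_width: 92.1
finger_force: 0.0
```

Request:
{"api": "play_rows", "payload": {"commands": [{"x":0,"y":0,"z":0,"twist":0},{"x":0,"y":0,"z":0,"twist":0},{"x":0,"y":0,"z":0,"twist":0},{"x":0,"y":0,"z":0,"twist":0},{"x":0,"y":0,"z":0,"twist":0},{"x":0,"y":0,"z":0,"twist":0},{"x":0,"y":0,"z":0,"twist":0},{"x":0,"y":0,"z":0,"twist":0}], "jaw": 1}}

```text
time: 19.5
tool_pos: [437.5, 65.1, 34.9]
tcp_rot: [-3.142, -0.0, 0.086]
contact_force: [0.2, 1.9, 3.5]
grip_width: 53.0
finger_force: 30.0
```

Request:
{"api": "play_rows", "payload": {"commands": [{"x":0,"y":0,"z":-0.01,"twist":0},{"x":0,"y":0,"z":-0.03,"twist":0},{"x":0,"y":0,"z":-0.05,"twist":0},{"x":0,"y":0,"z":-0.07,"twist":0},{"x":0,"y":0,"z":-0.09,"twist":0},{"x":0,"y":0,"z":-0.11,"twist":0},{"x":0,"y":0,"z":-0.12,"twist":0},{"x":0,"y":0,"z":-0.12,"twist":0}]}}

```text
time: 20.3
tool_pos: [438.0, 64.9, 156.0]
tcp_rot: [3.141, -0.003, 0.086]
contact_force: [-0.2, 0.2, -0.3]
grip_width: 53.0
finger_force: 30.0
```

Request:
{"api": "play_rows", "payload": {"commands": [{"x":0.001,"y":-0.01,"z":0,"twist":0},{"x":0.003,"y":-0.03,"z":0,"twist":-1},{"x":0.006,"y":-0.06,"z":0,"twist":-2},{"x":0.009,"y":-0.09,"z":0,"twist":-3},{"x":0.012,"y":-0.12,"z":0,"twist":-4},{"x":0.016,"y":-0.15,"z":0,"twist":-4.6},{"x":0.019,"y":-0.18,"z":0,"twist":-4.6},{"x":0.022,"y":-0.21,"z":0,"twist":-4.6}]}}

```text
time: 21.1
tool_pos: [440.2, 277.8, 153.1]
tcp_rot: [3.141, 0.003, 0.166]
contact_force: [0.8, 1.1, -1.3]
grip_width: 53.0
finger_force: 30.0
```

Request:
{"api": "play_rows", "payload": {"commands": [{"x":0.005,"y":-0.03,"z":0,"twist":0},{"x":0.011,"y":-0.06,"z":0,"twist":0},{"x":0.016,"y":-0.085,"z":0,"twist":0},{"x":0.019,"y":-0.103,"z":0,"twist":0},{"x":0.02,"y":-0.111,"z":0,"twist":0},{"x":0.02,"y":-0.111,"z":0.02,"twist":0},{"x":0.02,"y":-0.111,"z":0.04,"twist":0},{"x":0.02,"y":-0.111,"z":0.045,"twist":0}]}}

```text
time: 21.9
tool_pos: [440.9, 387.7, 106.6]
tcp_rot: [3.139, 0.006, 0.166]
contact_force: [0.3, -0.2, -0.8]
grip_width: 52.9
finger_force: 30.0
```

```bash
python3 - <<'E'
from h import *
o=bot.get_obs(); print(o['tool_pos'],o['tcp_rot'])
snap('scene','s4',(60,120,300,330),2.85)
E
```

```text
[440.87986632 387.74193049 106.5590101 ] [3.13886423 0.00557499 0.1659845 ]
```

View pics/s4.png

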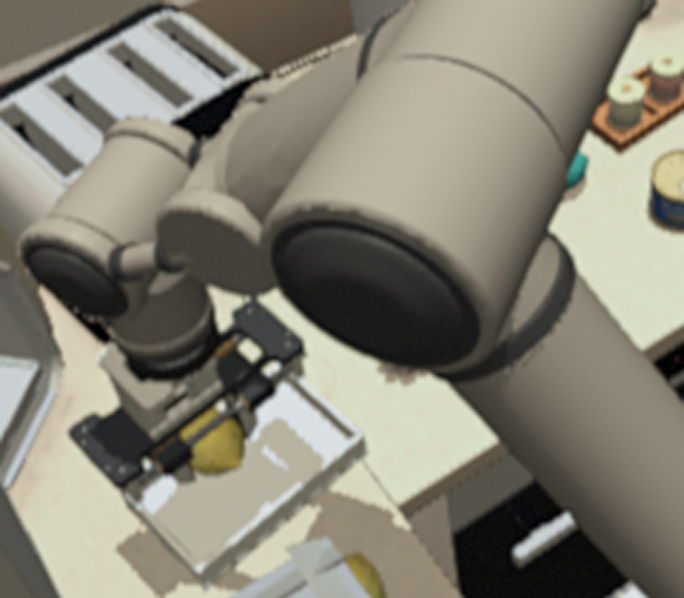

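The lemon hangs over the left part of the dish (crop 212,445), clear of the walls. Lowering it.

Request:
{"api": "play_rows", "payload": {"commands": [{"x":0,"y":0,"z":0.01,"twist":0},{"x":0,"y":0,"z":0.025,"twist":0},{"x":0,"y":0,"z":0.04,"twist":0},{"x":0,"y":0,"z":0.052,"twist":0},{"x":0,"y":0,"z":0.06,"twist":0},{"x":0,"y":0,"z":0.065,"twist":0},{"x":0,"y":0,"z":0.068,"twist":0},{"x":0,"y":0,"z":0.068,"twist":0}]}}

```text
time: 22.75
tool_pos: [442.7, 388.9, 41.6]
tcp_rot: [3.141, -0.0, 0.166]
contact_force: [-0.0, -0.3, -0.9]
grip_width: 53.1
finger_force: 30.0
```

Request:
{"api": "play_rows", "payload": {"commands": [{"x":0,"y":0,"z":0.001,"twist":0},{"x":0,"y":0,"z":0.001,"twist":0},{"x":0,"y":0,"z":0.001,"twist":0},{"x":0,"y":0,"z":0.001,"twist":0},{"x":0,"y":0,"z":0.001,"twist":0},{"x":0,"y":0,"z":0.001,"twist":0},{"x":0,"y":0,"z":-0.005,"twist":0},{"x":0,"y":0,"z":-0.015,"twist":0}], "jaw": 0.29}}

```text
time: 23.55
tool_pos: [442.4, 388.7, 56.7]
tcp_rot: [3.141, 0.001, 0.166]
contact_force: [-0.6, 0.2, -0.0]
grip_width: 65.1
finger_force: 0.0
```

Request:
{"api": "play_rows", "payload": {"commands": [{"x":0,"y":0,"z":-0.02,"twist":0},{"x":0,"y":0,"z":-0.045,"twist":0},{"x":0,"y":0,"z":-0.07,"twist":0},{"x":0,"y":0,"z":-0.1,"twist":0},{"x":0,"y":0,"z":-0.12,"twist":0},{"x":0,"y":0,"z":-0.12,"twist":0},{"x":0,"y":0,"z":-0.12,"twist":0},{"x":0,"y":0,"z":-0.12,"twist":0}]}}

```text
time: 24.35
tool_pos: [442.1, 388.5, 175.6]
tcp_rot: [3.141, 0.002, 0.166]
contact_force: [0.5, -0.0, -0.6]
grip_width: 65.2
finger_force: 0.0
```

Request:
{"api": "play_rows", "payload": {"commands": [{"x":0,"y":0.03,"z":0,"twist":-7},{"x":-0.001,"y":0.065,"z":0,"twist":-14},{"x":-0.002,"y":0.1,"z":0,"twist":-21},{"x":-0.003,"y":0.135,"z":0,"twist":-28},{"x":-0.004,"y":0.17,"z":0,"twist":-35},{"x":-0.005,"y":0.2,"z":0,"twist":-42},{"x":-0.006,"y":0.219,"z":0,"twist":-49},{"x":-0.006,"y":0.219,"z":0,"twist":-53}], "jaw": 0}}

```text
time: 25.15
tool_pos: [472.7, 169.5, 175.5]
tcp_rot: [-3.14, 0.002, 1.093]
contact_force: [-1.1, 0.3, 0.7]
grip_width: 91.5
finger_force: 0.0
```

```bash
python3 - <<'E'
from h import *
o=bot.get_obs(); print(o['tool_pos'],o['tcp_rot'])
snap('top','t5',(100,145,260,265),5)
E
```

```text
[472.67876164 169.49171454 175.52539103] [-3.13990101e+00  2.20088904e-03  1.09254705e+00]
```

View pics/t5.png

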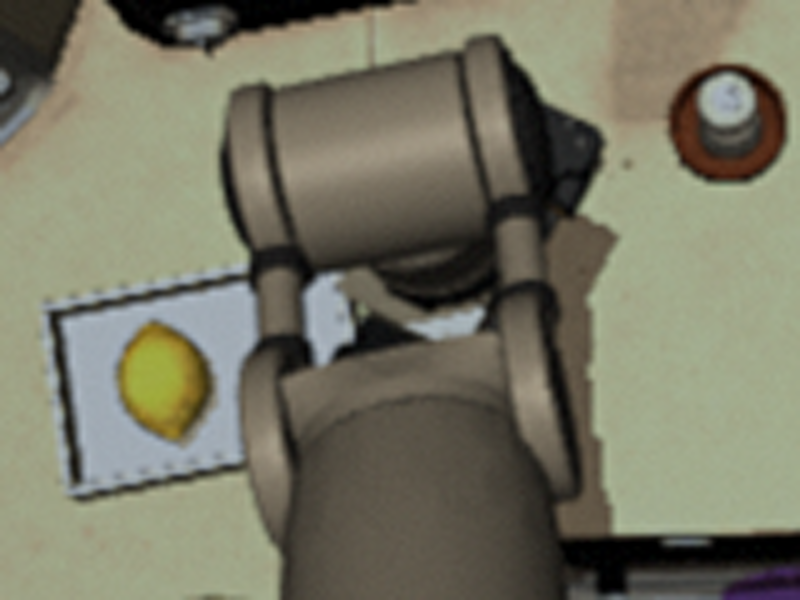

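The lemon lies in the left half of the dish (crop 165,382) and the salt stands in its coaster (727,105). Next is the garlic.

Request:
{"api": "play_rows", "payload": {"commands": [{"x":0,"y":0,"z":0.01,"twist":0},{"x":0,"y":0,"z":0.035,"twist":0},{"x":0,"y":0,"z":0.06,"twist":0},{"x":0,"y":0,"z":0.085,"twist":0},{"x":0,"y":0,"z":0.11,"twist":0},{"x":0,"y":0,"z":0.128,"twist":0},{"x":0,"y":0,"z":0.139,"twist":0},{"x":0,"y":0,"z":0.139,"twist":0}]}}

```text
time: 26.0
tool_pos: [471.6, 172.0, 35.7]
tcp_rot: [-3.138, 0.003, 1.091]
contact_force: [0.3, 0.4, -0.4]
grip_width: 91.4
finger_force: 0.0
```

Request:
{"api": "play_rows", "payload": {"commands": [{"x":0,"y":0,"z":0,"twist":0},{"x":0,"y":0,"z":0,"twist":0},{"x":0,"y":0,"z":0,"twist":0},{"x":0,"y":0,"z":0,"twist":0},{"x":0,"y":0,"z":0,"twist":0},{"x":0,"y":0,"z":0,"twist":0},{"x":0,"y":0,"z":0,"twist":0},{"x":0,"y":0,"z":0,"twist":0}], "jaw": 1}}

```text
time: 26.8
tool_pos: [473.3, 171.9, 38.2]
tcp_rot: [3.141, -0.001, 1.091]
contact_force: [-1.2, 0.3, 6.1]
grip_width: 56.8
finger_force: 30.0
```

Request:
{"api": "play_rows", "payload": {"commands": [{"x":0,"y":0,"z":-0.01,"twist":0},{"x":0,"y":0,"z":-0.025,"twist":0},{"x":0,"y":0,"z":-0.045,"twist":0},{"x":0,"y":0,"z":-0.065,"twist":0},{"x":0,"y":0,"z":-0.085,"twist":0},{"x":0,"y":0,"z":-0.1,"twist":0},{"x":0,"y":0,"z":-0.11,"twist":0},{"x":0,"y":0,"z":-0.11,"twist":0}]}}

```text
time: 27.6
tool_pos: [473.5, 172.1, 149.0]
tcp_rot: [3.14, -0.002, 1.091]
contact_force: [-0.3, 0.2, -1.4]
grip_width: 56.9
finger_force: 30.0
```

Request:
{"api": "play_rows", "payload": {"commands": [{"x":0.01,"y":-0.007,"z":0,"twist":0},{"x":0.03,"y":-0.021,"z":0,"twist":0},{"x":0.055,"y":-0.038,"z":0,"twist":0},{"x":0.08,"y":-0.055,"z":0,"twist":0},{"x":0.1,"y":-0.069,"z":0,"twist":0},{"x":0.115,"y":-0.08,"z":0,"twist":0},{"x":0.121,"y":-0.084,"z":0,"twist":0},{"x":0.121,"y":-0.084,"z":0,"twist":0}]}}

```text
time: 28.4
tool_pos: [453.5, 318.8, 146.7]
tcp_rot: [-3.141, 0.001, 1.093]
contact_force: [-0.3, 0.1, -0.3]
grip_width: 57.3
finger_force: 30.0
```

Request:
{"api": "play_rows", "payload": {"commands": [{"x":0,"y":0,"z":0.015,"twist":0},{"x":0,"y":0,"z":0.035,"twist":0},{"x":0,"y":0,"z":0.055,"twist":0},{"x":0,"y":0,"z":0.07,"twist":0},{"x":0,"y":0,"z":0.085,"twist":0},{"x":0,"y":0,"z":0.095,"twist":0},{"x":0,"y":0,"z":0.101,"twist":0},{"x":0,"y":0,"z":0.102,"twist":0}]}}

```text
time: 29.2
tool_pos: [454.1, 317.5, 45.1]
tcp_rot: [-3.141, 0.001, 1.091]
contact_force: [0.5, -0.5, -0.2]
grip_width: 56.8
finger_force: 30.0
```

Request:
{"api": "play_rows", "payload": {"commands": [{"x":0,"y":0,"z":0.001,"twist":0},{"x":0,"y":0,"z":0.001,"twist":0},{"x":0,"y":0,"z":0.001,"twist":0},{"x":0,"y":0,"z":0.001,"twist":0},{"x":0,"y":0,"z":0.001,"twist":0},{"x":0,"y":0,"z":0.001,"twist":0},{"x":0,"y":0,"z":-0.005,"twist":0},{"x":0,"y":0,"z":-0.015,"twist":0}], "jaw": 0.26}}

```text
time: 30.0
tool_pos: [453.9, 317.9, 60.8]
tcp_rot: [-3.141, 0.001, 1.091]
contact_force: [0.3, -0.4, 0.6]
grip_width: 68.0
finger_force: 0.0
```

Request:
{"api": "play_rows", "payload": {"commands": [{"x":0,"y":0,"z":-0.02,"twist":0},{"x":0,"y":0,"z":-0.045,"twist":0},{"x":0,"y":0,"z":-0.07,"twist":0},{"x":0,"y":0,"z":-0.1,"twist":0},{"x":0,"y":0,"z":-0.14,"twist":0},{"x":-0.03,"y":0.02,"z":-0.14,"twist":0},{"x":-0.07,"y":0.05,"z":-0.14,"twist":0},{"x":-0.11,"y":0.08,"z":-0.14,"twist":0}]}}

```text
time: 30.8
tool_pos: [474.5, 182.5, 202.0]
tcp_rot: [3.14, -0.001, 1.093]
contact_force: [1.0, -0.4, -0.3]
grip_width: 68.0
finger_force: 0.0
```

Request:
{"api": "play_rows", "payload": {"commands": [{"x":-0.04,"y":0.0,"z":0,"twist":0},{"x":-0.08,"y":0.0,"z":0,"twist":0},{"x":-0.12,"y":0.0,"z":0,"twist":0},{"x":-0.15,"y":0.0,"z":0,"twist":0},{"x":-0.15,"y":0,"z":0,"twist":0},{"x":-0.15,"y":0,"z":0,"twist":0},{"x":-0.15,"y":0,"z":0,"twist":0},{"x":-0.15,"y":0,"z":0,"twist":0}]}}

```text
time: 31.6
tool_pos: [405.7, 51.1, 200.9]
tcp_rot: [3.141, -0.0, 1.092]
contact_force: [0.4, -0.8, -0.1]
grip_width: 67.7
finger_force: 0.0
```

```bash
python3 - <<'E'
from h import *
o=bot.get_obs(); print(o['tool_pos'],o['tcp_rot'])
snap('top','t6',(100,100,400,265),2.6)
E
```

```text
[405.70246227  51.14085068 200.87877497] [ 3.14113740e+00 -2.47619141e-04  1.09233602e+00]
```

View pics/t6.png

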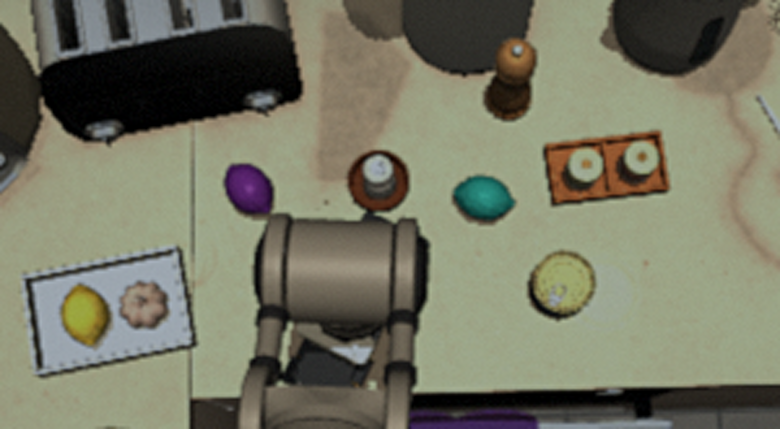

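Everything is in place: the jars are in the rack (585,165 and 640,157), the salt is in the coaster (378,175), and the lemon and garlic are in the dish (85,315 and 143,305). The tin, mill and other lemon-like things have not moved.

```bash
python3 -c "
from plant import bot
print(bot.close_job())"
```

```text
the job is handed in; nothing more can be done
None
```

I handed the job in at about 32 s: both jars are upright in the rack (one per bay), the salt is upright in the coaster, the lemon and garlic are on the bottom of the dish, and the tin and mill were not moved.

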